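# Fit the filter cassette into the extraction box

## Task

Put the slatted filter cassette into the extraction filter box: tilt it so that its edge nearest the box's cover strip points down, slip that edge in under the strip, then lay the cassette down so that it rests flat on the box floor, and let go. Leave the plain blanking plate where it is.

Things in the scene. Friction and masses are not known exactly. Their poses are not given: they have to be found in the camera images.
- filter: Filter cassette, 0.2 kg: grey frame 130 (x) x 90 (y) x 12 mm, nine cross slats over dark mesh, flat on the bench left or right of the box. Grip fin upright on its middle: 40 mm long in x, 10 thick in y, from 12 to 62 mm above the underside; pinch it across y. Origin: centre of underside, z up. Same either way round; x starts within 25 degrees of straight away from the robot.
- filter_box: Low grey tray fixed on the bench, 170 (x) x 130 (y) mm outside, walls 5 mm. Origin: centre of underside; x runs from cover strip (robot's end) to duct end, within 20 degrees of straight away from the robot. Floor 20 mm above origin, x -80 to 80, y -60 to 60. Wall tops: duct end 62 mm, long sides 36 mm. Seated cassette: underside at 20 mm, near the middle, 15 mm play each way in x and y.
- strip_edge (a point): Middle of the free lower edge of the aluminium cover strip: box x -45, y 0, z 58 mm. The strip roofs the tray from here to the robot's end (x -85), 5 mm thick, sides closed. The opening from here to the duct-end wall is 125 mm, shorter than the cassette, so that goes in only tilted, strip-side edge first and low; about 25 degrees passes easily. Axes as the box.
- blank: Blanking plate, a bystander: same grey outline (130 x 90 x 12 mm) and same fin as the cassette but with a plain closed face, flat on the bench on the other side of the box. Origin: centre of the underside.
Not all that is in view belongs to the job. What is shaped like the filter but yellow is not meant.

How it is judged (in metres and radians):
On the way:
1. the cassette is tilted at least 6 degrees with its lower edge inside the box under the cover strip (angle between filter's own z axis and vertical above 0.105 rad and x of filter in the frame of filter_box between -0.06 and 0.02 m and y of filter in the frame of filter_box between -0.025 and 0.025 m and z of filter in the frame of filter_box between 0.015 and 0.068 m), for 0.05 s.
At the end, for the whole second after the job is handed in: The cassette lies in the box at rest: its underside centre within 18 mm of the box's middle along each side, its underside 14 to 26 mm above the box's origin (on the floor), level within 5.7 degrees; the blanking plate is within 30 mm of where it was (x of filter in the frame of filter_box between -0.018 and 0.018 m and y of filter in the frame of filter_box between -0.018 and 0.018 m and z of filter in the frame of filter_box between 0.014 and 0.026 m and angle between filter's own z axis and vertical below 0.1 rad and linear speed of filter below 0.02 m/s and distance of blank from where it was at the start of the episode below 0.03 m); the robot touches nothing.
It fails at once if the blanking plate is moved by more than 30 mm (distance of blank from where it was at the start of the episode above 0.03 m).
It also fails if it takes over 45 s, if anything falls off the work surface, if the arm or the gripper's body presses on something with over 40 N, if the wrist force passes 120 N, or if a joint passes its speed limit or range.

## Robot

A 6-joint arm with a two-finger parallel gripper is mounted at the origin on the work surface. World frame = base frame: x ahead of the robot, y to its left, z up, the work surface at z = 0. Lengths are in mm, angles in rad, forces in N, time in s.
With the tool pointing down it reaches from about 400 to 925 mm from the base axis. Payload 12.5 kg.
Tool frame: the origin (TCP) lies between the finger pads; the fingertips stand 11 mm ahead of it and the grasp point (between the pads) lies 8 mm behind it (env.tip_extent is the distance from the TCP to the fingertips, in mm); x points along the fingers, z is the direction in which the jaws open and shut, and the axes are right-handed (so a half turn about x gives the same grasp; the last joint's range is limited). The gripper opens to 95 mm and grips with 3 to 60 N. Pads are 20 mm wide; open, the fingers measure 119 mm over their backs; the gripper's body (75 mm by 180 mm) begins 59 mm behind the grasp point.
Start: joints at [1.243, 0.491, 1.559, -0, 1.092, -0.106], TCP at [137.472, 609.711, 225.661] pointing down, gripper open.
Joint ranges: [-3.1, 3.1], [-0.84, 2.19], [0.05, 2.79], [-1.13, 4.28], [0.06, 2.93], [-2.69, 2.69]. Speed limits (rad/s): [2.22, 2.22, 2.79, 3.14, 3.14, 3.14].

## Interface

Orientations are given as [roll, pitch, yaw] about the fixed x, y, z axes, in that order (R = Rz(yaw) Ry(pitch) Rx(roll)).
In Python, from cell import status, imaging, env gives the robot as it stands. The module is installed in compiled form; this text tells all that it offers.
- The arm moves only by the tool apply_moves, never from a script. Its argument "increments" is a list of rows, each a list of 5 numbers: the closure, from 0 (fully open) to 1 (shut), then the shift along the tool's x, y, z in mm, then the turn about the tool's x in degrees. A call has 1 to 10 rows; each row shifts and turns the commanded pose from where the row before left it, along the tool's axes as they then stand; what a row does not reach is not made up. A row lasts 1/10 s, in which the tool goes at most 50 mm and 8.59 degrees, less where a joint would pass 70% of its speed; a pose out of reach is approached as far as the arm can. A call with a gripper value outside its range is refused whole. The fingers move at their own pace and stop on an object; the grip force is fixed at half the most. Time passes only in rows, so rows that do not move let the fingers close. It gives the time, the measured TCP pose, the force and the opening at its end, in the units of the state.
- status.state(): the state, without advancing time (a new reading comes with each control period).
- imaging.read_camera(name): name is "side" or "top"; returns a dict with "pixels" (480x640x3 uint8, red, green, blue), "fovy" (degrees; the focal length in pixels is half the picture's height over the tangent of half this angle, whatever the lens; pixels are square), "cx", "cy" (the principal point, pixels), "distortion" ([k1, k2, p1, p2, k3] as OpenCV has them; the pictures are not rectified), "R" (3x3) and "t" (3): a world point X has camera coordinates R X + t. Camera axes: x right, y down, z forward; pixel columns grow to the right and rows downward; lengths in mm; the calibration is good to about 2 mm. A picture is of the moment at which its call begins. There is no depth.
- env.job_done(): hands the job in, once; it reports no verdict.
The state is a dict: "t": time; "joints": joint angles; "qvel": joint speeds; "tau": joint torques, N m; "eef_pos": TCP position; "tcp_rot": TCP orientation; "ft_force": force on the tool from outside, world axes, zero at the start; "moment": the same for the moment, N m; "opening": opening from 0.0 (shut) to 1.0 (fully open).
Only numpy, scipy, OpenCV 4.12 (cv2) and the standard library are available. Lean on these libraries where they do the work, as an engineer would, in place of code of your own. Each camera call takes 0.05 s, during which the arm holds its last target. There are 200 camera calls.

## Working session

There is one attempt and no reset: what is moved stays moved. The work goes in short steps, Python scripts to look and compute and a tool call to move; the robot and the scene stay as the last step left them, time stands still between calls to the robot, and variables do not carry over. Pictures are saved under pics/ and viewed, about 8 in all and at most 12, crops included, and the job is handed in when it is done.

Besides the shell and the picture viewer there is one more tool, called after "Request:" as name(argument=value, ...) on one line, values as JSON. apply_moves: Moves the arm, as the interface text tells. Its arguments: {"type":"object","properties":{"increments":{"type":"array"}},"required":["increments"]}

```bash
mkdir -p pics
cat > h.py <<'E'
import cv2,numpy as np
from cell import status,imaging,env
def cam(n):
    d=imaging.read_camera(n); d['bgr']=cv2.cvtColor(d['pixels'],cv2.COLOR_RGB2BGR)
    f=240/np.tan(np.radians(d['fovy'])/2)
    d['K']=np.array([[f,0,d['cx']],[0,f,d['cy']],[0,0,1.]]); d['D']=np.array(d['distortion'],float)
    d['R']=np.array(d['R']);d['t']=np.array(d['t']).ravel(); return d
def ray(d,uv):
    u=cv2.undistortPoints(np.array(uv,float).reshape(-1,1,2),d['K'],d['D']).reshape(-1,2)
    v=np.c_[u,np.ones(len(u))]@d['R']; return -d['R'].T@d['t'],v
def onz(d,uv,z):
    c,v=ray(d,uv); return c+v*((z-c[2])/v[:,2])[:,None]
def proj(d,X):
    r,_=cv2.Rodrigues(d['R']); return cv2.projectPoints(np.array(X,float).reshape(-1,1,3),r,d['t'],d['K'],d['D'])[0].reshape(-1,2)
E
python3 - <<'E'
from h import *
import pickle
for n in('top','side'):
    d=cam(n); cv2.imwrite(f'pics/{n}0.png',d['bgr']); print(n,d['fovy'],d['distortion'],-d['R'].T@d['t'],d['R'][2])
    pickle.dump(d,open(n+'0.pkl','wb'))
s=status.state();print(s)
E
```

```text
top 50.6972135816322 [-0.07523015  0.          0.          0.          0.        ] [ 372.01016315 -105.56768105 1112.72417218] [ 0.16516207  0.01212805 -0.98619187]
side 43.05471680386282 [-0.15653221  0.          0.          0.          0.        ] [  198.3817167  -1067.76244011  1059.15952481] [ 0.22883689  0.68365154 -0.69300379]
{'t': 0.1, 'joints': array([ 1.24340334e+00,  4.91476637e-01,  1.55941023e+00,  3.25804610e-05,
        1.09171749e+00, -1.05630637e-01]), 'qvel': array([ 0.00110548, -0.00193968, -0.00193458, -0.00096859, -0.00015559,
       -0.00010021]), 'tau': array([ 3.19040773e-03, -6.13612533e+01, -2.58603841e+01,  6.94408687e-02,
        4.70492465e-02, -7.36622769e-05]), 'eef_pos': array([137.38656559, 609.488656  , 225.12677067]), 'tcp_rot': array([ 3.0074067 ,  1.56978421, -1.92675966]), 'ft_force': array([-0.1776485 , -0.48978206, -0.41398256]), 'moment': array([-0.03418406,  0.04092563, -0.01609511]), 'opening': 1.0026402951161024}
```

View pics/top0.png

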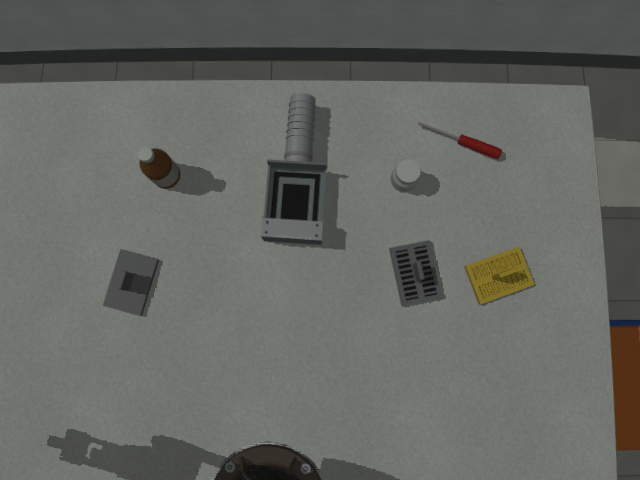

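View pics/side0.png

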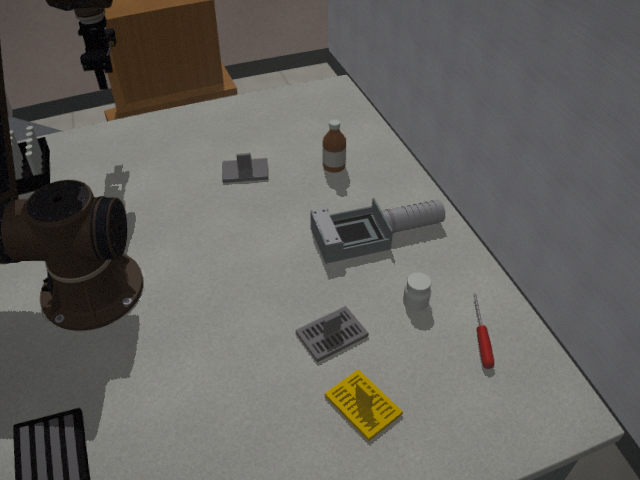

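Top image: blanking plate at (132,283), plain. Box at (294,203) with its strip toward the robot (row ~230). Slatted grey cassette at (417,273). Yellow decoy at (500,276).

What could be taken for the cassette: the plain blank (132,283), the yellow one (500,276) and the dark grille near the base in the side view (50,445). I choose the grey slatted one at (417,273).

Run:
```python
from h import *
import pickle
d=pickle.load(open('top0.pkl','rb')); s=pickle.load(open('side0.pkl','rb'))
print('tool axes z', status.state()['tcp_rot'])
a=cv2.resize(d['bgr'][225:320,375:475],None,fx=4,fy=4,interpolation=cv2.INTER_CUBIC)
b=cv2.resize(d['bgr'][150:250,250:345],None,fx=4,fy=4,interpolation=cv2.INTER_CUBIC)
h=max(a.shape[0],b.shape[0]); p=lambda i:cv2.copyMakeBorder(i,0,h-i.shape[0],0,0,0)
top=np.hstack([p(a),p(b)]); cv2.imwrite('pics/crop.png',top); print(top.shape)
g=cv2.cvtColor(d['bgr'],cv2.COLOR_BGR2GRAY)
print(g[270:276:2,380:450:3])
```

```text
tool axes z [ 3.0074067   1.56978421 -1.92675966]
(400, 780, 3)
[[116 115 114 115 116  68  72  62  55  32  17  61  50  73  55  42  49  41
   48  78 118 121 117 117]
 [115 115 116 115 117  66  72  19  20  19  38  63  48  71  70  24  18  15
   47  78 118 116 117 116]
 [118 114 117 114 117  71  73  51  63  72  61  64  50  68  72  15  28  38
   48  76 120 117 117 119]]
```

View pics/crop.png

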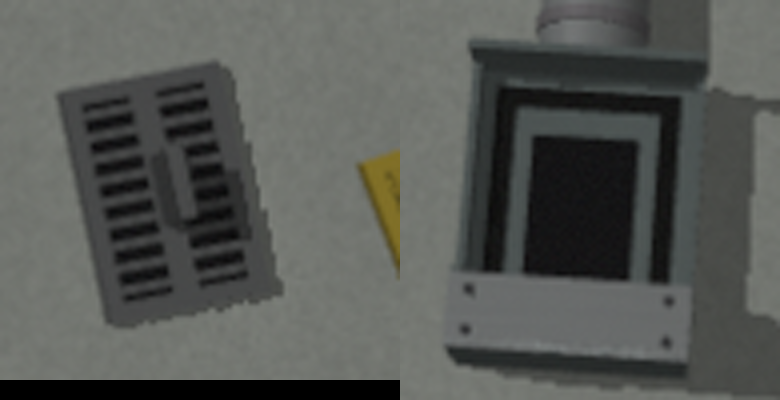

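The crop confirms the cassette: nine slats per column and an upright fin. The other panel shows the box with the strip at its bottom. Next I turn the corner pixels into poses.

Run:
```python
from h import *
import pickle
d=pickle.load(open('top0.pkl','rb')); s=pickle.load(open('side0.pkl','rb'))
fa=lambda p:(np.array(p,float)+.5)/4-.5+[375,225]
fb=lambda p:(np.array(p,float)-[400,0]+.5)/4-.5+[250,150]
np.set_printoptions(precision=1,suppress=True)
F=onz(d,fa([(58,93),(218,63),(270,297),(107,325)]),12)[:,:2];print('filter TL,TR,BR,BL',F.tolist())
ax=F[0]-F[3];print('len',np.linalg.norm(ax),'yaw',np.degrees(np.arctan2(ax[1],ax[0])),'w',np.linalg.norm(F[0]-F[1]),np.linalg.norm(F[2]-F[3]))
print('fin top centre?',onz(d,fa([(166,185)]),62))
S=onz(d,fb([(447,270),(693,288),(690,362),(447,347)]),63)[:,:2];print('strip',S.tolist())
W=onz(d,fb([(470,41),(708,61)]),62)[:,:2];print('wall',W.tolist())
print(np.linalg.norm(S[0]-S[1]),np.linalg.norm(S[0]-S[3]),np.linalg.norm(W[0]-W[1]))
v=S[0]-S[1];print('strip yaw',np.degrees(np.arctan2(v[1],v[0]))-90, 'side yaw', [np.degrees(np.arctan2(*(W[i]-S[j])[::-1])) for i,j in((0,3),(1,2))])
m=(W.mean(0)-S[2:].mean(0));print('L',np.linalg.norm(m))
# side view, filter: dark contour
c=cv2.resize(s['bgr'][190:370,285:400],None,fx=5,fy=5,interpolation=cv2.INTER_CUBIC)[:,:]
c=np.hstack([cv2.resize(s['bgr'][300:370,285:375],None,fx=4.4,fy=4.4,interpolation=cv2.INTER_CUBIC),cv2.resize(s['bgr'][195:265,305:395],None,fx=4.4,fy=4.4,interpolation=cv2.INTER_CUBIC)])
cv2.imwrite('pics/crop2.png',c);print(c.shape)
```

```text
filter TL,TR,BR,BL [[545.2967865659936, -257.09910220219393], [563.0519492422196, -345.84031824776054], [434.5901096032458, -371.30501314434576], [418.7061122628168, -282.38302272484134]]
len 129.09095807812614 yaw 11.295041665301861 w 90.4999957287578 90.32951761012119
fin top centre? [[ 489.5 -306.2   62. ]]
strip [[600.223911438278, 20.07352029756113], [591.8714764216468, -110.54992854486372], [552.1504968812853, -109.37946834105264], [558.7180703023241, 18.792785826921147]]
wall [[727.6388505076796, 11.752957301618693], [717.4684742605224, -117.40244480352534]]
130.89021567021973 41.525596072631274 129.55521774884326
strip yaw -3.6586742142814046 side yaw [np.float64(-2.386439293981736), np.float64(-2.7784172218856042)]
L 167.28899781948587
(308, 792, 3)
```

View pics/crop2.png

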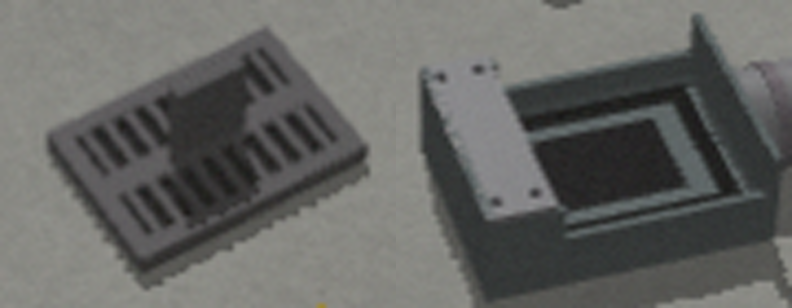

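```bash
cat >> h.py <<'E'
from scipy.spatial.transform import Rotation as Ro
def to(target,jaw_deg):
    s=status.state(); R=Ro.from_euler('xyz',s['tcp_rot']).as_matrix(); dx=np.array(target,float)-s['eef_pos']
    z=R[:,2]; a=np.degrees(np.arctan2(z[1],z[0])); turn=(-(jaw_deg-a)+90)%180-90  # tool x down: +turn lowers world yaw
    print('pos',s['eef_pos'].round(1),'jaw',a.round(2),'xaxis',R[:,0].round(3),'F',np.round(s['ft_force'],1),'open',round(s['opening'],3),'t',round(s['t'],2))
    print('tool shift',(R.T@dx).round(1),'turn about x',turn.round(2),'joints',np.round(s['joints'],2))
E
python3 - <<'E'
from h import *
to([480,250,225],101.3); to([490.4,-314.2,225],101.3)
E
```

```text
pos [137.4 609.5 225.1] jaw 77.29 xaxis [-0.    -0.001 -1.   ] F [-0.2 -0.5 -0.4] open 1.003 t 0.1
tool shift [ 3.000e-01 -4.133e+02 -2.753e+02] turn about x -24.01 joints [ 1.24  0.49  1.56  0.    1.09 -0.11]
pos [137.4 609.5 225.1] jaw 77.29 xaxis [-0.    -0.001 -1.   ] F [-0.2 -0.5 -0.4] open 1.003 t 0.1
tool shift [   0.9 -547.5 -823.4] turn about x -24.01 joints [ 1.24  0.49  1.56  0.    1.09 -0.11]
```

Request:
apply_moves(increments=[[0,0,-41,-27,0],[0,0,-41,-27,0],[0,0,-41,-27,0],[0,0,-41,-27,0],[0,0,-41,-27,0],[0,0,-41,-27,0],[0,0,-41,-27,0],[0,0,-41,-27,0],[0,0,-41,-27,0],[0,0,-41,-27,0]])

```text
t: 1.1
eef_pos: [479.1, 254.4, 225.5]
tcp_rot: [1.506, 1.571, 2.855]
ft_force: [1.6, 0.1, -0.9]
opening: 0.998
```

Request:
apply_moves(increments=[[0,0,0,0,8],[0,0,0,0,8],[0,0,0,0,8],[0,0,0,0,8],[0,0,0,0,8],[0,0,0,0,8],[0,0,0,0,8],[0,0,0,0,8],[0,0,0,0,8],[0,0,0,0,8]])

```text
t: 2.1
eef_pos: [477.9, 256.1, 225.4]
tcp_rot: [-2.835, 1.57, -2.888]
ft_force: [0.5, 0.2, -0.1]
opening: 1.0
```

Request:
apply_moves(increments=[[0,0,0,0,8],[0,0,0,0,8],[0,0,0,0,8],[0,0,0,0,8],[0,0,0,0,8],[0,0,0,0,8],[0,0,0,0,8],[0,0,0,0,8],[0,0,0,0,8],[0,0,0,0,4]])

```text
t: 3.1
eef_pos: [477.9, 256.1, 225.4]
tcp_rot: [-1.512, 1.57, -2.891]
ft_force: [0.7, 0.2, 0.7]
opening: 1.002
```

Run:
```python
from h import *
to([490.4,-314.2,150],-78.7)
```

```text
pos [477.9 256.1 225.4] jaw -79.01 xaxis [-0.001 -0.    -1.   ] F [0.7 0.2 0.7] open 1.002 t 3.1
tool shift [ 75.5 -96.4 562.2] turn about x -0.31 joints [0.37 0.37 1.76 0.   1.01 1.75]
```

Request:
apply_moves(increments=[[0,0,-8,47,0],[0,0,-8,47,0],[0,0,-8,47,0],[0,0,-8,47,0],[0,0,-8,47,0],[0,0,-8,47,0],[0,0,-8,47,0],[0,0,-8,47,0],[0,0,-8,47,0],[0,0,-8,47,0]])

```text
t: 4.1
eef_pos: [491.2, -222.4, 225.5]
tcp_rot: [-2.844, 1.57, 2.065]
ft_force: [0.2, 0.5, 0.9]
opening: 1.003
```

Request:
apply_moves(increments=[[0,19,-8,47,0],[0,19,-8,45,0],[0,19,0,0,0],[0,18,0,0,0],[0,0,0,0,0],[0,0,0,0,0]])

```text
t: 4.7
eef_pos: [494.0, -312.5, 151.3]
tcp_rot: [-2.624, 1.57, 2.286]
ft_force: [-0.0, -0.4, 0.4]
opening: 1.0
```

Run:
```python
from h import *
to([490.4,-314.2,46],-78.7)
d=cam('top');s=cam('side')
a=d['bgr'][200:340,350:510];b=s['bgr'][260:400,260:420]
c=np.hstack([cv2.resize(i,None,fx=2.4,fy=2.4,interpolation=cv2.INTER_CUBIC) for i in(a,b)])
cv2.imwrite('pics/pre.png',c);print(c.shape)
```

```text
pos [ 494.  -312.5  151.3] jaw -78.7 xaxis [-0.  0. -1.] F [-0.  -0.4  0.4] open 1.0 t 4.7
tool shift [105.3  -3.8   1. ] turn about x 0.0 joints [-0.68  0.52  1.74  0.    0.88  0.7 ]
(336, 768, 3)
```

View pics/pre.png

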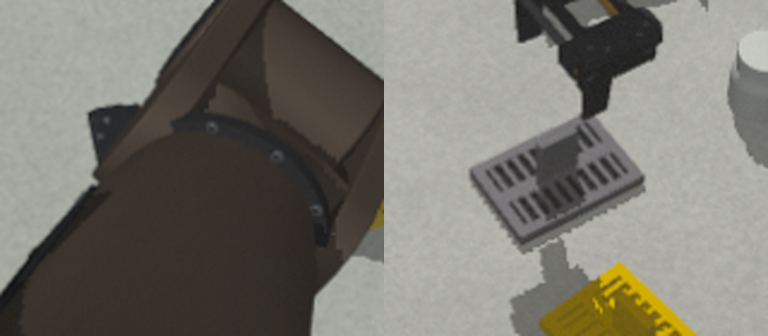

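Request:
apply_moves(increments=[[0,20,-4,1,0],[0,20,0,0,0],[0,20,0,0,0],[0,20,0,0,0],[0,18,0,0,0],[0,10,0,0,0],[0,0,0,0,0],[1,0,0,0,0],[1,0,0,0,0],[1,0,0,0,0]])

```text
t: 5.8
eef_pos: [490.5, -314.5, 43.9]
tcp_rot: [0.76, 1.569, -0.613]
ft_force: [0.6, 0.3, 0.3]
opening: 0.8
```

Request:
apply_moves(increments=[[1,0,0,0,0],[1,0,0,0,0],[1,0,0,0,0],[1,0,0,0,0],[1,0,0,0,0],[1,0,0,0,0],[1,0,0,0,0],[1,0,0,0,0]])

```text
t: 6.6
eef_pos: [490.2, -314.3, 43.1]
tcp_rot: [2.228, 1.571, 0.854]
ft_force: [-0.3, 0.4, 0.2]
opening: 0.132
```

Run:
```python
from h import *
to([490.4,-314.2,160],-78.7)
```

```text
pos [ 490.2 -314.3   43.1] jaw -78.71 xaxis [ 0.  0. -1.] F [-0.3  0.4  0.2] open 0.132 t 6.6
tool shift [-1.169e+02  2.000e-01 -1.000e-01] turn about x -0.01 joints [-0.68  0.67  1.82  0.    0.65  0.69]
```

Request:
apply_moves(increments=[[1,0,0,0,0],[1,0,0,0,0],[1,0,0,0,0],[1,-10,0,0,0],[1,-20,0,0,0],[1,-25,0,0,0],[1,-25,0,0,5],[1,-25,0,0,5],[1,-25,0,0,4.3],[1,-10,0,0,0]])

```text
t: 7.6
eef_pos: [490.6, -314.6, 185.8]
tcp_rot: [0.966, 1.567, -0.658]
ft_force: [1.4, -0.4, -1.2]
opening: 0.104
```

Run:
```python
from h import *
b=np.array([639,-48.7]);y=np.radians(-3)
u=np.array([np.cos(y),np.sin(y)])
to([*(b+31*u),183],-93)
```

```text
pos [ 490.6 -314.6  185.8] jaw -93.07 xaxis [ 0.003 -0.002 -1.   ] F [ 1.4 -0.4 -1.2] open 0.104 t 7.6
tool shift [   2.8  164.9 -273.5] turn about x -0.07 joints [-0.68  0.47  1.71  0.    0.95  0.94]
```

Request:
apply_moves(increments=[[1,0,12,-20,0],[1,0,17,-28,0],[1,0,17,-29,0],[1,0,18,-30,0],[1,0,19,-32,0],[1,0,19,-32,0],[1,0,18,-30,0],[1,0,18,-29,0],[1,0,17,-26,0],[1,0,10,-17.5,0]])

```text
t: 8.6
eef_pos: [670.0, -48.0, 182.5]
tcp_rot: [-2.005, 1.57, 2.658]
ft_force: [-0.3, -0.6, -1.1]
opening: 0.101
```

Request:
apply_moves(increments=[[1,15,0,0,0],[1,20,0,0,0],[1,15,0,0,0],[1,5,0,0,0],[1,0,0,0,0],[1,0,0,0,0]])

```text
t: 9.2
eef_pos: [669.5, -50.3, 128.6]
tcp_rot: [1.523, 1.57, -0.1]
ft_force: [0.3, -0.6, -0.9]
opening: 0.102
```

```bash
cat >> h.py <<'E'
b=np.array([639,-48.7]);yw=np.radians(-3);u=np.array([np.cos(yw),np.sin(yw)])
def look(name):
    d=cam('top');s=cam('side')
    cv2.imwrite('pics/'+name+'.png',np.hstack([cv2.resize(i,None,fx=2.6,fy=2.6,interpolation=cv2.INTER_CUBIC) for i in(d['bgr'][130:270,220:370],s['bgr'][165:305,290:440])]))
E
python3 - <<'E'
from h import *
to([*(b+31*u),125],-93); look('over')
E
```

```text
pos [669.5 -50.3 128.6] jaw -93.03 xaxis [ 0.001 -0.    -1.   ] F [ 0.3 -0.6 -0.9] open 0.102 t 9.2
tool shift [ 3.6  0.5 -0. ] turn about x -0.03 joints [-0.17  0.65  1.53  0.    0.95  1.45]
```

View pics/over.png

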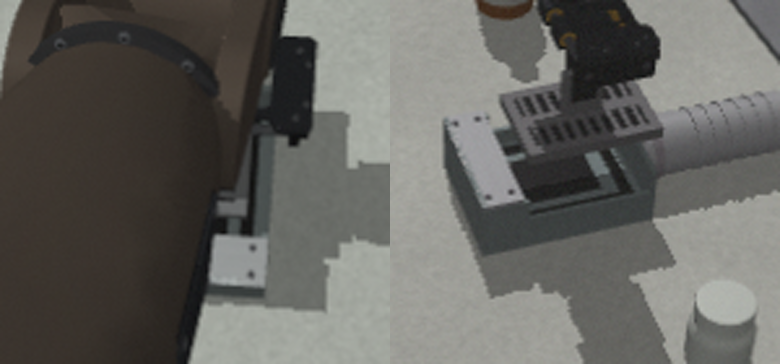

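Request:
apply_moves(increments=[[1,8,0,0,0],[1,8,0,0,0],[1,4,0,0,0],[1,3,0,0,0],[1,3,0,0,0],[1,2,0,0,0],[1,2,0,0,0],[1,0,0,0,0]])

```text
t: 10.1
eef_pos: [668.8, -49.8, 99.2]
tcp_rot: [-1.496, 1.57, -3.119]
ft_force: [-7.0, 0.6, 9.8]
opening: 0.105
```

Run:
```python
from h import *
to([*(b+31*u),89],-93); look('press')
```

```text
pos [668.8 -49.8  99.2] jaw -93.0 xaxis [-0. -0. -1.] F [-7.   0.6  9.8] open 0.105 t 10.1
tool shift [10.2  1.1  0.5] turn about x 0.0 joints [-0.17  0.69  1.55 -0.    0.9   1.45]
```

View pics/press.png

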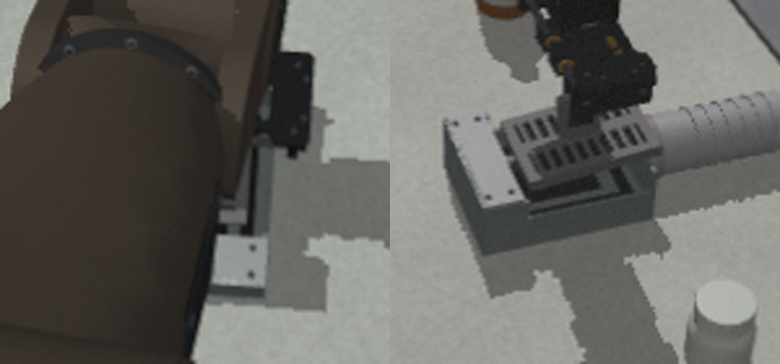

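The cassette is tilting over the duct wall as planned, strip-side edge down, with about 10 N of force. I keep pressing.

Request:
apply_moves(increments=[[1,2,0,0,0],[1,2,0,0,0],[1,2,0,0,0],[1,2,0,0,0],[1,2,0,0,0],[1,0,0,0,0]])

```text
t: 10.8
eef_pos: [668.5, -49.8, 89.1]
tcp_rot: [-1.585, 1.57, 3.075]
ft_force: [-9.4, 0.9, 10.6]
opening: 0.104
```

Run:
```python
from h import *
to([*(b-17*u),89],-93); look('press2')
```

```text
pos [668.5 -49.8  89.1] jaw -93.0 xaxis [-0.001  0.    -1.   ] F [-9.4  0.9 10.6] open 0.104 t 10.8
tool shift [  0.2 -46.5   0.5] turn about x 0.0 joints [-0.17  0.7   1.56 -0.    0.88  1.45]
```

View pics/press2.png

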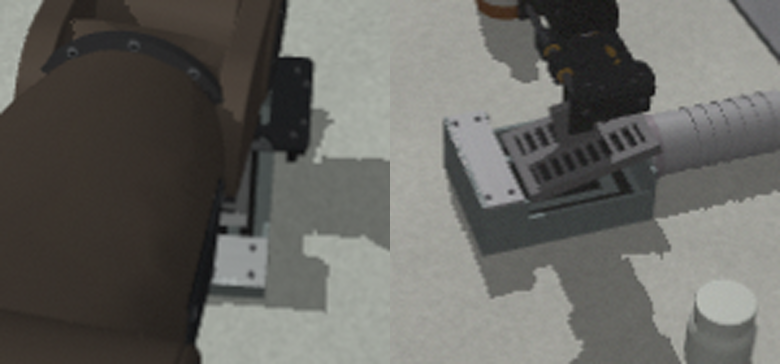

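Run:
```python
from h import *
d=cam('side'); s=status.state(); n=np.array([-u[1],u[0]])
p=(s['eef_pos'][:2]-b)@u; pz=s['eef_pos'][2]+8; print('pivot x',p.round(1),pz)
for th in(14,18,22,26):
    t=np.radians(th);ex=np.array([np.cos(t),np.sin(t)]);ez=np.array([-np.sin(t),np.cos(t)])
    P=[]
    for lx,lz in((-65,12),(-65,0),(65,12),(65,0)):
        q=np.array([p,pz])+lx*ex+(lz-51)*ez
        P.append([*(b+q[0]*u-45*n),q[1]])
    print(th,((proj(d,P)-[290,165])*2.6+[390,0]).round(0).tolist())
```

```text
pivot x 29.5 97.07962042676074
14 [[537.0, 194.0], [539.0, 203.0], [666.0, 143.0], [668.0, 151.0]]
18 [[541.0, 196.0], [544.0, 204.0], [668.0, 138.0], [670.0, 147.0]]
22 [[545.0, 198.0], [549.0, 206.0], [669.0, 134.0], [673.0, 142.0]]
26 [[549.0, 200.0], [554.0, 207.0], [670.0, 129.0], [675.0, 137.0]]
```

Tilt is about 16°, already enough. I press a little more, then slide back under the strip.

Request:
apply_moves(increments=[[1,2,0,0,0],[1,2,0,0,0],[1,0,-5,0,0],[1,0,-8,0,0],[1,0,-8,0,0],[1,0,-8,0,0],[1,0,-8,0,0],[1,0,-6,0,0],[1,0,0,0,0],[1,0,0,0,0]])

```text
t: 11.95
eef_pos: [626.5, -47.6, 84.2]
tcp_rot: [1.658, 1.57, 0.035]
ft_force: [1.4, -0.3, -1.3]
opening: 0.101
```

Run:
```python
from h import *
to([*(b-17*u),71-8],-93); look('under')
```

```text
pos [626.5 -47.6  84.2] jaw -93.01 xaxis [ 0.  0. -1.] F [ 1.4 -0.3 -1.3] open 0.101 t 11.95
tool shift [21.2 -4.5  0.4] turn about x -0.01 joints [-0.18  0.66  1.68  0.    0.8   1.44]
```

View pics/under.png

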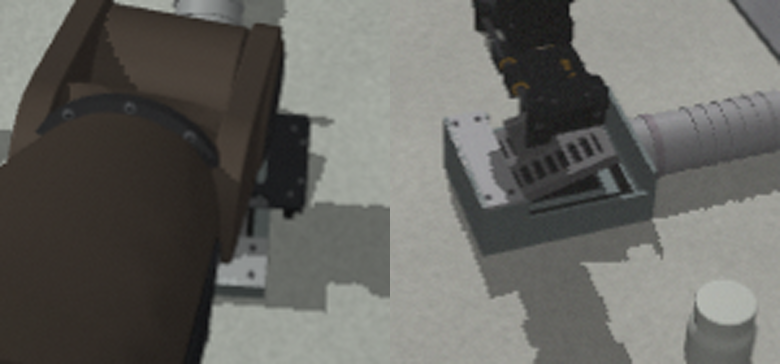

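Request:
apply_moves(increments=[[1,2,0,0,0],[1,2,1,0,0],[1,2,1.5,0,0],[1,2.5,1.5,0,0],[1,2.5,1.5,0,0],[1,2.5,1.5,0,0],[1,2.5,1.5,0,0],[1,2,1.5,0,0],[1,0,0,0,0]])

```text
t: 12.95
eef_pos: [638.3, -48.3, 67.2]
tcp_rot: [1.526, 1.566, -0.097]
ft_force: [4.1, 0.1, 5.8]
opening: 0.108
```

Run:
```python
from h import *
to([*(b),71-8],-93); look('down')
```

```text
pos [638.3 -48.3  67.2] jaw -93.02 xaxis [ 0.005 -0.    -1.   ] F [4.1 0.1 5.8] open 0.108 t 12.95
tool shift [4.2 0.7 0.4] turn about x -0.02 joints [-0.18  0.69  1.66  0.    0.78  1.44]
```

View pics/down.png

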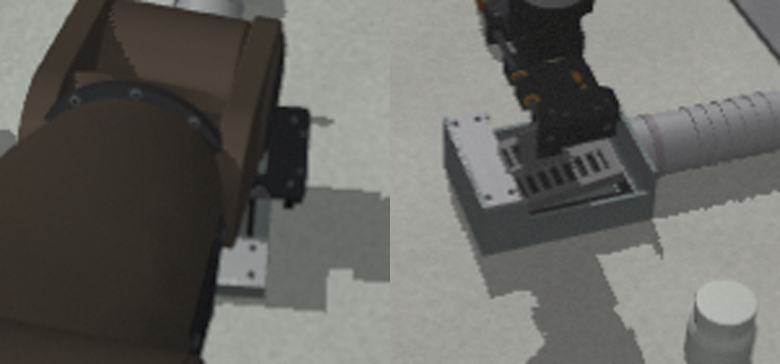

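The cassette is laying down, with a slight tilt left and 6 N of force. I go down the last bit and release.

Request:
apply_moves(increments=[[1,1.5,0,0,0],[1,1.5,0,0,0],[1,1,0,0,0],[1,0,0,0,0]])

```text
t: 13.45
eef_pos: [638.7, -48.4, 63.7]
tcp_rot: [1.481, 1.565, -0.142]
ft_force: [5.4, -0.1, 8.4]
opening: 0.104
```

Request:
apply_moves(increments=[[0.8,0,0,0,0],[0.7,0,0,0,0],[0.6,0,0,0,0],[0.6,0,0,0,0],[0.6,0,0,0,0],[0.6,0,0,0,0],[0.6,-10,0,0,0],[0.6,-20,0,0,0],[0.6,-30,0,0,0],[0.6,-30,0,0,0]])

```text
t: 14.45
eef_pos: [636.2, -48.1, 153.6]
tcp_rot: [-1.982, 1.571, 2.678]
ft_force: [0.6, 0.5, 0.3]
opening: 0.399
```

Run:
```python
from h import *
to([480,-100,225],-93)
```

```text
pos [636.2 -48.1 153.6] jaw -93.01 xaxis [-0.  0. -1.] F [0.6 0.5 0.3] open 0.399 t 14.45
tool shift [ -71.3 -153.3   60. ] turn about x -0.01 joints [-0.18  0.58  1.6   0.    0.96  1.44]
```

Released cleanly. I move clear to the side so that the top camera sees the box.

Request:
apply_moves(increments=[[0.6,-35,0,0,0],[0.6,-35,-10,20,0],[0.6,0,-20,40,0],[0.6,0,-20,40,0],[0.6,0,-20,40,0],[0.6,0,-20,40,0],[0.6,0,-20,40,0],[0.6,0,-20,40,0],[0.6,0,0,30,0],[0.6,0,0,0,0]])

```text
t: 15.45
eef_pos: [490.5, -334.2, 222.8]
tcp_rot: [0.743, 1.569, -0.883]
ft_force: [-1.0, 0.7, -0.5]
opening: 0.399
```

Run:
```python
from h import *
to([480,-100,225],-93)
d=cam('top');s=cam('side')
a=d['bgr'][140:260,230:360];bb=s['bgr'][185:275,300:395]
c=np.hstack([cv2.resize(a,(433,400),interpolation=cv2.INTER_CUBIC),cv2.resize(bb,(350,332),interpolation=cv2.INTER_CUBIC)[:400] if 0 else cv2.copyMakeBorder(cv2.resize(bb,(350,332),interpolation=cv2.INTER_CUBIC),0,68,0,0,0)])
cv2.imwrite('pics/end.png',c)
# predicted seated corners at top face z=32
n=np.array([-u[1],u[0]])
C=[[*(b+x*u+y*n),32] for x,y in((-65,45),(65,45),(65,-45),(-65,-45))]
print('pred top crop',((proj(d,C)-[230,140])*400/120).round(0).tolist())
print('blank diff',cv2.absdiff(d['bgr'][245:320,100:165],cv2.imread('pics/top0.png')[245:320,100:165]).mean(), cv2.absdiff(d['bgr'][245:320,100:165],cv2.imread('pics/top0.png')[245:320,100:165]).max())
```

```text
pos [ 490.5 -334.2  222.8] jaw -93.22 xaxis [ 0.001 -0.001 -1.   ] F [-1.   0.7 -0.5] open 0.399 t 15.45
tool shift [  -2.5  -23.6 -233.2] turn about x -0.22 joints [-0.71  0.45  1.64 -0.    1.05  0.92]
pred top crop [[140.0, 303.0], [156.0, 112.0], [291.0, 120.0], [278.0, 312.0]]
blank diff 35.531350427350425 71
```

View pics/end.png

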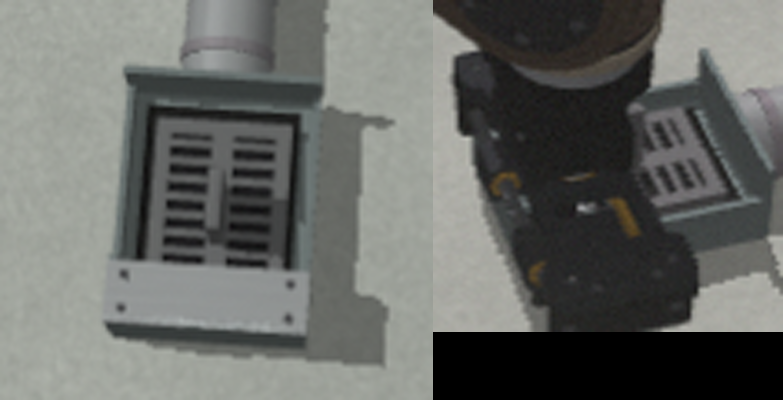

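The cassette lies flat in the box: far corners at (157,115) and (297,125) against (156,112) and (291,120) predicted for centred. The blank difference looks like a brightness change, so I check the blank's position before handing in.

Run:
```python
from h import *
d=cam('top')
for im in(cv2.imread('pics/top0.png'),d['bgr']):
    g=cv2.GaussianBlur(cv2.cvtColor(im,cv2.COLOR_BGR2GRAY)[240:325,92:172],(3,3),0)
    t,m=cv2.threshold(g,0,255,cv2.THRESH_BINARY_INV+cv2.THRESH_OTSU)
    c=max(cv2.findContours(m,0,2)[0],key=cv2.contourArea);print(t,np.median(g),cv2.minAreaRect(c))
# filter tilt check: far-edge width/height: corners cast on top face z=32 in box frame
P=onz(d,(np.array([(157,115),(297,125)],float)+.5)*.3-.5+[230,140],32)[:,:2]-b
n=np.array([-u[1],u[0]]);print((P@u).round(1),(P@n).round(1))
```

```text
93.0 115.0 ((41.43243408203125, 42.59459686279297), (45.730350494384766, 60.43465042114258), 17.10272979736328)
126.0 153.0 ((51.45021057128906, 50.18672180175781), (70.66397857666016, 68.15177154541016), 14.931416511535645)
[63.6 62.4] [ 44.8 -48.7]
```

Run:
```python
from h import *
d=cam('top')
c=np.hstack([cv2.resize(i[235:330,85:185],None,fx=3.8,fy=3.8,interpolation=cv2.INTER_CUBIC) for i in(cv2.imread('pics/top0.png'),d['bgr'])])
cv2.imwrite('pics/blank.png',c)
```

```text
(no output)
```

View pics/blank.png

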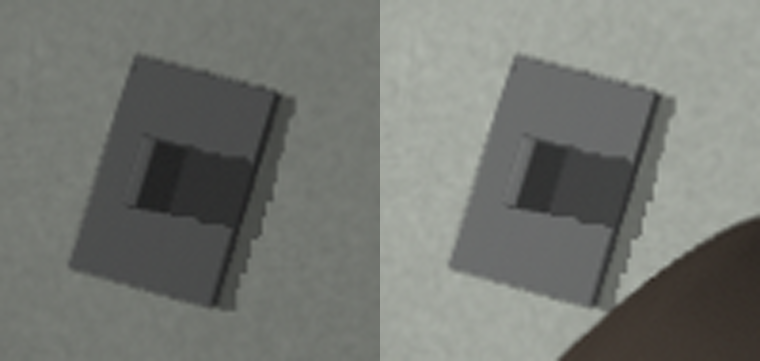

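The blank has not moved: its corners are at the same pixels in both pictures. Only the exposure and the arm in the corner of the crop differ. I hand in.

Run:
```python
from h import *
env.job_done(); print(status.state()['t'])
```

```text
the job is handed in; nothing more can be done
the job is handed in; nothing more can be done
```

The slatted cassette is in the filter box, lying flat on the floor and released. I handed the job in at about 15.6 s of arm time.

**How it was done:** The interface cannot tilt the tool. I gripped the fin and pressed the cassette's duct-side end on the duct-end wall, so it swivelled between the pads to about 16–20°, estimated by eye from the side view. I then slid its low edge under the strip and lowered it, so the floor turned it back nearly level. Finally I opened the jaws and moved clear.

**Last checks:**
- **Position:** The far corners of the cassette measured at box x 62.4 and 63.6 mm, and y −48.7 and 44.8 mm. That puts it about 2 mm off centre each way, and it looks flat in the top view.
- **Forces:** The highest force I read was about 14 N, while pressing on the wall. The final reading was about zero, with the gripper clear of everything.
- **Blanking plate:** It did not move. An automatic before/after comparison disagreed, but only because the exposure changed and the arm intruded into the crop. The two crops side by side show its corners at the same pixels.
- **Not checked:** The end tilt was judged from the picture and not measured, and the arm hid part of the box in the side view.

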